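Slide the ring stand into the display frame

TASK

One tall ring stand is standing loose on the table before the open side of the low wooden display frame: push it by its round foot across the table into the frame's one empty bay, until the foot rests against the back rail. Do not grasp or lift it and do not touch its thin stem; it must slide upright all the way without tipping over. Leave the two stands already in the frame and the other things where they are, then take the hand away.

Things in the scene. Friction and masses are not known exactly. Their poses are not given: they have to be found in the camera images.
- stand: the ring stand to push, the only one outside the frame: round black foot (60 mm diameter, upright side to 24 mm, top at 28 mm) with a thin pale tapered stem (24 mm thick at the foot, 13 at the top) carrying rings; 175 mm tall, about 0.33 kg, loose, tips easily if pushed high or fast. Origin: centre of the foot's underside; z up along the stem
- stand_stem: the stem of the loose ring stand, fixed to its foot, from 28 to 175 mm above the table. Origin: same point as the stand's (centre of the foot's underside), not on the stem itself
- frame: low dark wooden frame, fixed: straight back rail (294 x 12 mm, 16 mm high) and four walls (6 mm thick, 12 mm high) from it toward the front, making three bays side by side, 90 mm wide inside, 96 mm apart, open in front, no floor or sill. +x points from the open front to the rail, y along it. Origin: on the table in the middle bay, 30 mm before the rail's face; the walls' front ends are at x = -24 mm
- free_bay: the seat in the one empty bay (thin flat felt disc, nothing stands out): its origin is on the table where the centre of the foot is when the foot touches the back rail and stands midway between the walls; axes as the frame's (+x toward the back rail)
- neighbour_a: ring stand of the same shape and size as the loose one, already standing in a bay of the frame against the back rail; stays there. Origin: centre of the foot's underside
- neighbour_b: ring stand of the same shape and size as the loose one, already standing in a bay of the frame against the back rail; stays there. Origin: centre of the foot's underside
- jar: white jar with a blue screw lid, 58 mm diameter, 82 mm high, standing to one side; leave alone. Origin: centre of its underside
- ring_box: shut brown ring box, 55 x 52 x 45 mm, standing to one side; leave alone. Origin: centre of its underside
- bracelet: cream bracelet of upright sticks, 60 mm diameter, 38 mm high, lying to one side; leave alone. Origin: centre of its underside
- tape: roll of brown tape, 93 mm diameter, 48 mm high, to one side; leave alone. Origin: centre of its underside
Not all that is in view belongs to the job. What is shaped like the stand but red is not meant.

How it is judged:
By the outcome, as a careful person would: the job done as asked, in the order asked, and still so for the second after the job is handed in, with the robot touching nothing.
It also fails if it takes over 69 s, if anything falls off the work surface, if the arm or the gripper's body presses on something with over 40 N, if the wrist force passes 120 N, or if a joint passes its speed limit or range.

ROBOT

A 6-joint arm with a two-finger parallel gripper is mounted at the origin on a cart in front of the work surface, level with it; the furniture and walls round the work are solid. World frame = base frame: x ahead of the robot, y to its left, z up, the work surface at z = 0. Lengths are in m, angles in rad, forces in N, time in s.
With the tool pointing down it reaches from about 0.25 to 0.725 m from the base axis. Payload 9.7 kg.
Tool frame: the origin (TCP) lies on the centre line of the jaws, within the pads' length; the fingertips stand 19 mm ahead of it and the grasp point (between the pads) is the TCP; z points along the fingers, y is the line along which they close (so a half turn about z gives the same grasp; the last joint's range is limited). The gripper opens to 85 mm and grips with 20 to 120 N. Pads are 22 mm wide; open, the fingers measure 114 mm over their backs; the gripper's body (76 mm by 85 mm) begins 54 mm behind the grasp point. The pads swing forward as they close: fully open they stand 13 mm farther back than shut.
Start: joints at [1.344, 0.087, 0.176, 1.66, 0, 1.571], TCP at [0.124, 0.536, 0.25] pointing down, gripper open.
Joint ranges: [-3.13, 3.13], [-0.85, 1.81], [-1.15, 1.24], [-2.2, 2.28], [-1.44, 1.52], [-3.14, 3.14]. Speed limits (rad/s): [2.22, 2.22, 2.57, 3.14, 3.14, 3.14].

INTERFACE

Orientations are given as a rotation vector (axis times angle).
In Python, from rig import arm, vision gives the robot as it stands. The module is installed in compiled form; this text tells all that it offers.
- The arm moves only by the tool carry_out, never from a script. Its argument "rows" is a list of rows, each a list of 7 numbers: the shift along the tool's x, y, z in m, then the turn, a rotation vector about the tool's x, y, z in degrees, then the finger opening in m, from 0 to 0.0854. In form: [[tx, ty, tz, wx, wy, wz, hand], ...]. A call has 1 to 8 rows; each row is the pose to reach, as a shift and turn from the pose commanded when the call began, along the tool's axes at that moment; what a row does not reach only later rows make up. A row lasts 1/10 s, in which the tool goes at most 50 mm and 8.59 degrees, less where a joint would pass 70% of its speed; a pose out of reach is approached as far as the arm can. A call with a gripper value outside its range is refused whole. The fingers move at their own pace and stop on an object; "force" is the grip in N (left out, the last holds). Time passes only in rows, so rows that repeat a pose let the fingers close. It gives the time, the measured TCP pose, the force, the opening and the grip force at its end, in the units of the state.
- arm.get_state(): the state, without advancing time (a new reading comes with each control period).
- vision.get_image(name): name is "scene" or "top"; returns (picture, depth): 400x640x3 uint8, red, green, blue; 400x640 float32, m along the optical axis (not along the pixel's ray), 0 where there is no reading.
- vision.camera_info(name): a dict with "fx", "fy", "cx", "cy" (pixels), "extrinsics" (4x4, takes a point from world to camera coordinates). Camera axes: x right, y down, z forward; pixel columns grow to the right and rows downward; lengths in m; the calibration is good to about 2 mm. A picture is of the moment at which its call begins. camera_info takes no time and is no camera call.
- arm.finish_job(): hands the job in; it is judged then, once.
The state is a dict: "time_s": time; "joint_pos": joint angles; "dq": joint speeds; "joint_torque": joint torques, N m; "tcp_pos": TCP position; "eef_rot": TCP orientation; "contact_force": force on the tool from outside, world axes, zero at the start; "wrist_torque": the same for the moment, N m; "width": finger opening in m; "grasp_force": force on a finger pad.
Only numpy, scipy, OpenCV 4.12 (cv2) and the standard library are available. Lean on these libraries where they do the work, as an engineer would, in place of code of your own. Each camera call takes 0.05 s, during which the arm holds its last target. There are 200 camera calls.

## Working session

There is one attempt and no reset: what is moved stays moved. The work goes in short steps, Python scripts to look and compute and a tool call to move; the robot and the scene stay as the last step left them, time stands still between calls to the robot, and variables do not carry over. Pictures are saved under pics/ and viewed, at most 10 in all, crops included, and the job is handed in when it is done.

Besides the shell and the picture viewer there is one more tool, called after "Emit:" in YAML: its name, and indented under it one key for each argument. carry_out: Moves the arm, as the interface text tells. Its arguments: {"type":"object","properties":{"rows":{"type":"array","items":{"type":"array","items":{"type":"number"}}},"force":{"type":"number"}},"required":["rows"]}

```bash
mkdir -p pics; python3 - <<'E'
from rig import arm, vision
import cv2,numpy as np
for n in("scene","top"):
    im,d=vision.get_image(n); cv2.imwrite(f"pics/{n}0.png",im[:,:,::-1]); np.savez(f"{n}0.npz",im=im,d=d)
    c=vision.camera_info(n); print(n,c["fx"],c["fy"],c["cx"],c["cy"],np.round(c["extrinsics"],4).tolist())
s=arm.get_state(); print(s["time_s"],s["tcp_pos"],s["eef_rot"],s["width"])
E
```

```text
scene 407.85632272180914 407.85632272180914 323.1098498696563 200.2680706395331 [[0.7895, -0.6135, -0.0175, -0.4803], [-0.2894, -0.3469, -0.8921, 0.197], [0.5412, 0.7094, -0.4514, 0.8155], [0.0, 0.0, 0.0, 1.0]]
top 451.04417361029056 451.04417361029056 323.5399054655995 206.16593220278938 [[0.0292, -0.9995, 0.0109, -0.0518], [-0.9839, -0.0307, -0.176, 0.5686], [0.1763, -0.0055, -0.9843, 1.1966], [0.0, 0.0, 0.0, 1.0]]
0.1 [0.12361507 0.5357436  0.24966177] [-3.55420504e-01 -3.12128111e+00  1.83087557e-03] 0.08525771625028028
```

View pics/scene0.png

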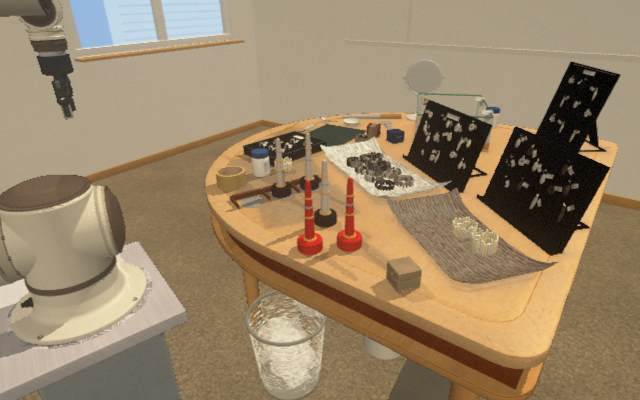

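View pics/top0.png

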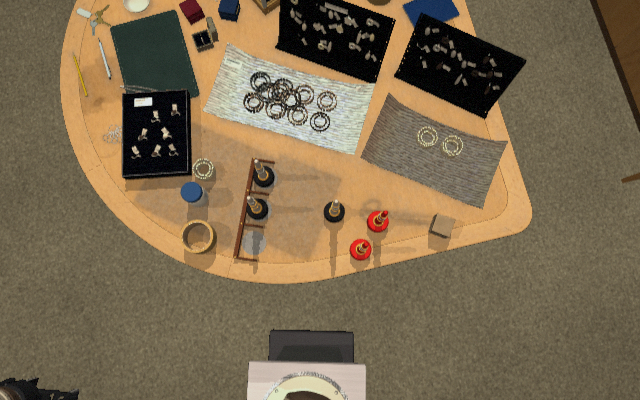

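The scene view shows the black-footed loose stand at (325,217), two red decoys at (310,243) and (349,240), and the neighbours in the frame at (281,190) and (310,183). In the top view the loose stand is at (334,211), the reds at (377,221) and (361,249), and the neighbours at (263,176) and (256,208). The empty bay's felt is at (254,243). My choice is the black foot at top (334,211).

```bash
cat > h.py <<'E'
import numpy as np,cv2
from rig import arm,vision
def ray(n,uv,z):
    c=vision.camera_info(n);E=np.array(c["extrinsics"]);R,t=E[:3,:3],E[:3,3]
    o=-R.T@t; d=R.T@np.array([(uv[0]-c["cx"])/c["fx"],(uv[1]-c["cy"])/c["fy"],1]); return o+d*(z-o[2])/d[2]
def cloud(n,d):
    c=vision.camera_info(n);E=np.array(c["extrinsics"]);v,u=np.indices(d.shape)
    P=np.stack([(u-c["cx"])/c["fx"]*d,(v-c["cy"])/c["fy"]*d,d],-1)
    return (P-E[:3,3])@E[:3,:3]
E
python3 - <<'E'
from h import *
z=np.load("top0.npz");im,d=z["im"],z["d"];W=cloud("top",d)
cv2.imwrite("pics/crop0.png",cv2.resize(im[140:280,220:400,::-1],None,fx=4,fy=4,interpolation=cv2.INTER_CUBIC))
hsv=cv2.cvtColor(im,cv2.COLOR_RGB2HSV)
roi=np.zeros(d.shape,bool);roi[150:270,225:400]=1
# foot tops by height and darkness
dark=(im.max(-1)<60)&roi&(W[...,2]>.012)&(W[...,2]<.04)
n,l,st,ce=cv2.connectedComponentsWithStats(dark.astype(np.uint8))
for i in range(1,n):
    if st[i,4]>30: 
        p=W[l==i]; print("dark",st[i],np.round(ce[i],1),"medz",np.median(p[:,2]).round(3),"circ",[np.round((p[:,k].min()+p[:,k].max())/2,4) for k in(0,1)],np.ptp(p[:,:2],axis=0).round(3))
# stem points
hi=roi&(W[...,2]>.06)&(W[...,2]<.2)
n,l,st,ce=cv2.connectedComponentsWithStats(hi.astype(np.uint8))
for i in range(1,n):
    p=W[l==i]; print("stem",st[i],np.median(p,0).round(4),p[:,2].max().round(3))
# frame pixels: brown dark
br=roi&(hsv[...,2]<120)&(hsv[...,1]>90)&(hsv[...,0]<15)&(im.max(-1)>50)&(W[...,2]>.006)&(W[...,2]<.022)
p=W[br];print("frame",br.sum(),p.min(0).round(3),p.max(0).round(3))
for x in np.arange(.36,.66,.02):
    q=p[abs(p[:,0]-x)<.01]
    if len(q): print(x.round(2),len(q),np.percentile(q[:,1],[0,25,50,75,100]).round(3),q[:,2].max().round(3))
E
```

```text
dark [252 166  22  21 210] [263.5 177.8] medz 0.027 circ [np.float64(0.6573), np.float64(0.1427)] [0.059 0.062]
dark [246 199  22  21 209] [257.8 210.3] medz 0.027 circ [np.float64(0.5614), np.float64(0.1543)] [0.056 0.06 ]
dark [324 202  20  20 191] [333.2 213.3] medz 0.027 circ [np.float64(0.5596), np.float64(-0.0632)] [0.054 0.054]
stem [254 160  11  17 114] [0.6526 0.1379 0.1277] 0.176
stem [247 196  12  14 109] [0.5588 0.1502 0.1261] 0.175
stem [331 200   9  13  90] [ 0.5558 -0.063   0.1339] 0.178
stem [376 211  12  12  99] [ 0.5321 -0.1845  0.1349] 0.177
stem [358 242  11  11  84] [ 0.4523 -0.1366  0.1366] 0.176
frame 510 [ 0.416 -0.202  0.006] [0.712 0.212 0.022]
0.42 39 [0.149 0.164 0.178 0.194 0.204] 0.019
0.44 34 [-0.121  0.202  0.206  0.208  0.212] 0.02
0.46 26 [0.197 0.201 0.203 0.206 0.209] 0.018
0.48 26 [0.196 0.199 0.201 0.203 0.206] 0.02
0.5 35 [-0.193  0.193  0.197  0.201  0.204] 0.02
0.52 73 [-0.202  0.149  0.172  0.191  0.201] 0.022
0.54 30 [-0.16   0.189  0.192  0.195  0.2  ] 0.02
0.56 25 [-0.093  0.188  0.19   0.193  0.196] 0.022
0.58 21 [0.186 0.187 0.189 0.192 0.195] 0.019
0.6 31 [0.125 0.144 0.182 0.187 0.19 ] 0.02
0.62 44 [0.129 0.162 0.177 0.18  0.188] 0.02
0.64 28 [0.169 0.177 0.18  0.183 0.187] 0.022
0.66 25 [0.173 0.176 0.179 0.181 0.183] 0.021
```

View pics/crop0.png

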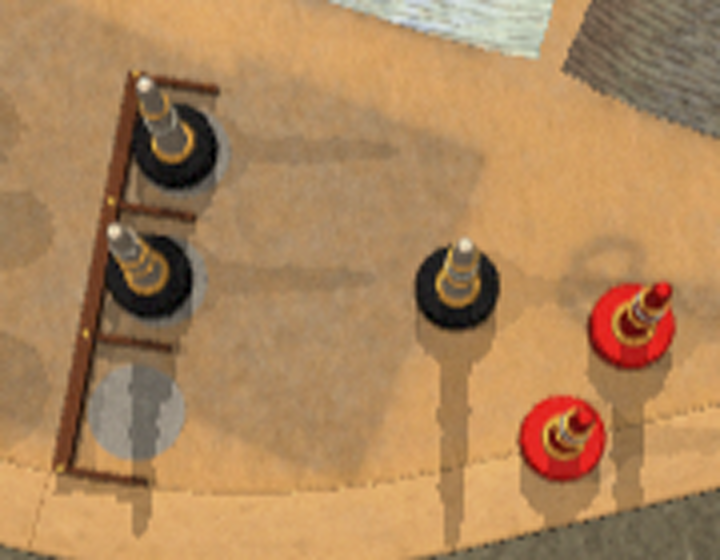

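The crop confirms the choice: black foot and pale stem at full-image (334,211), reds excluded, and the empty bay's felt at about (254,243). I'll plan the push with a tilted V of two part-open fingers, so the hand body stays clear of the stem.

```bash
cat >> h.py <<'E'
from scipy.spatial.transform import Rotation as Rn
TILT=np.radians(30)
def pose(foot,head,back,z):
    """TCP pose: front tip corners lie 'back' m behind foot centre, heading in deg"""
    h=np.array([np.cos(np.radians(head)),np.sin(np.radians(head)),0]);k=np.array([0,0,1.])
    x=np.cos(TILT)*h+np.sin(TILT)*k; zz=np.sin(TILT)*h-np.cos(TILT)*k
    R=np.stack([x,np.cross(zz,x),zz],1)
    p=np.array([foot[0],foot[1],0])-h*(back+.019*np.sin(TILT)+.011*np.cos(TILT)); p[2]=z
    return p,R
def row(p,R,p0,R0):
    return np.r_[np.round(R0.T@(p-p0),4),np.round(Rn.from_matrix(R0.T@R).as_rotvec(degrees=True),1)].tolist()
def now():
    s=arm.get_state(); return s,np.array(s["tcp_pos"]),Rn.from_rotvec(s["eef_rot"]).as_matrix()
E
python3 - <<'E'
from h import *
z=np.load("top0.npz");im,d=z["im"],z["d"];W=cloud("top",d)
print("felt",ray("top",(254.2,243),0).round(4))
hsv=cv2.cvtColor(im,cv2.COLOR_RGB2HSV)
m=(hsv[...,1]<75)&(W[...,2]<.01); m[:226]=0;m[262:]=0;m[:,:238]=0;m[:,270:]=0
m=m&(W[...,2]>-.01); p=W[m]; print(m.sum(),p.mean(0).round(4),((p.min(0)+p.max(0))/2).round(4),np.ptp(p,axis=0).round(3))
a,b=np.array([.6573,.1427]),np.array([.5614,.1543]);print("extrap",2*b-a)
s,p0,R0=now();S=[.5596,-.0632]
p,R=pose(S,130,.07,.30);print(p,row(p,R,p0,R0))
E
```

```text
felt [0.4669 0.1584 0.    ]
443 [0.4681 0.1602 0.0006] [0.4683 0.1603 0.0015] [0.066 0.066 0.015]
extrap [0.4655 0.1659]
[ 0.61682499 -0.13139809  0.3       ] [-0.6306, -0.5392, -0.0497, -9.7, 29.0, 36.1]
```

Emit:
carry_out:
  rows:
    - [0,0,-0.05,0,0,0,0.04]
    - [-0.03,-0.03,-0.08,0,0,0,0.04]
    - [-0.065,-0.055,-0.08,0,0,5,0.04]
    - [-0.1,-0.085,-0.08,0,0,10,0.04]
    - [-0.135,-0.115,-0.08,0,0,15,0.04]
    - [-0.17,-0.145,-0.08,0,0,20,0.04]
    - [-0.205,-0.175,-0.08,0,0,25,0.04]
    - [-0.24,-0.205,-0.08,0,0,30,0.04]

```text
time_s: 0.9
tcp_pos: [0.312, 0.2805, 0.3301]
eef_rot: [-1.156, -2.921, 0.0]
contact_force: [1.5, 1.4, -0.3]
width: 0.04
grasp_force: 0.0
```

```bash
python3 - <<'E'
from h import *
s,p0,R0=now();p,R=pose([.5596,-.0632],130,.07,.30);print(s["time_s"],p0,s["width"],row(p,R,p0,R0),s["joint_pos"])
E
```

```text
0.9 [0.31200614 0.28051422 0.33009757] 0.03998762355072081 [-0.5041, -0.0918, 0.0301, -1.8, 30.0, 6.7] [ 7.32313232e-01 -1.74704428e-01  8.21114173e-02  1.82768217e+00
 -2.23997360e-05  1.48596247e+00]
```

Emit:
carry_out:
  rows:
    - [-0.04,-0.008,0,0,0,1,0.04]
    - [-0.085,-0.016,0,0,0,2,0.04]
    - [-0.13,-0.024,0,0,3,3,0.04]
    - [-0.175,-0.032,0,0,6,4,0.04]
    - [-0.22,-0.04,0,0,9,5,0.04]
    - [-0.265,-0.048,0,-1,12,6,0.04]
    - [-0.31,-0.056,0,-1,15,6.7,0.04]
    - [-0.355,-0.065,0,-1,18,6.7,0.04]

```text
time_s: 1.7
tcp_pos: [0.5274, -0.0093, 0.3303]
eef_rot: [-1.199, -2.584, -0.191]
contact_force: [1.1, -0.2, 0.3]
width: 0.0403
grasp_force: 0.0
```

```bash
python3 - <<'E'
from h import *
s,p0,R0=now();p,R=pose([.5596,-.0632],130,.07,.30);print(s["time_s"],p0,row(p,R,p0,R0),np.round(s["joint_pos"],2))
E
```

```text
1.7 [ 0.5273946  -0.0093494   0.33025274] [-0.1529, -0.0105, -0.0182, -0.1, 11.9, 0.2] [-0.12  0.3   0.55  2.05  0.21  0.72]
```

Emit:
carry_out:
  rows:
    - [-0.04,-0.003,-0.005,0,3,0,0.04]
    - [-0.08,-0.006,-0.01,0,6,0,0.04]
    - [-0.12,-0.009,-0.015,0,9,0,0.04]
    - [-0.153,-0.0105,-0.018,0,12,0,0.04]
    - [-0.153,-0.0105,-0.018,0,12,0,0.04]
    - [-0.153,-0.0105,-0.018,0,12,0,0.04]

```text
time_s: 2.3
tcp_pos: [0.5998, -0.1217, 0.2793]
eef_rot: [-1.132, -2.423, -0.305]
contact_force: [0.3, 0.1, 0.7]
width: 0.04
grasp_force: 0.0
```

```bash
python3 - <<'E'
from h import *
s,p0,R0=now()
for z in(.1,.04,.026):
  p,R=pose([.5596,-.0632],130,.07,z);print(s["time_s"],p0,row(p,R,p0,R0),np.round(s["joint_pos"],2))
im,d=vision.get_image("scene"); cv2.imwrite("pics/s1.png",im[:300,:,::-1])
E
```

```text
2.3 [ 0.59982579 -0.12173196  0.27931869] [-0.1026, 0.0049, 0.1483, 0.7, 1.2, 0.1] [-0.32  0.75  1.02  2.28  0.27  0.5 ]
2.3 [ 0.59982579 -0.12173196  0.27931869] [-0.1315, 0.0042, 0.2009, 0.7, 1.2, 0.1] [-0.32  0.75  1.02  2.28  0.27  0.5 ]
2.3 [ 0.59982579 -0.12173196  0.27931869] [-0.1383, 0.0041, 0.2131, 0.7, 1.2, 0.1] [-0.32  0.75  1.02  2.28  0.27  0.5 ]
```

View pics/s1.png

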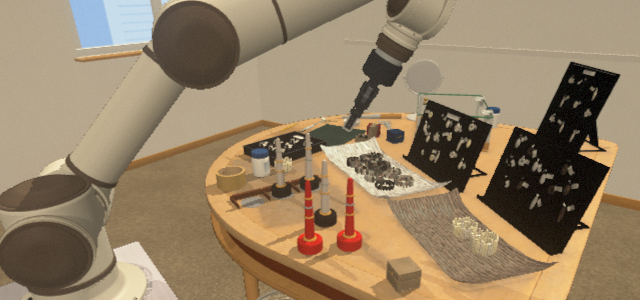

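The view shows the tilted hand behind the stand with its tips at (348,128) and the forearm well above everything. J4 sits at its limit only because the hand is high, so descending relieves it.

Emit:
carry_out:
  rows:
    - [-0.025,0.001,0.037,0,0,0,0.04]
    - [-0.05,0.002,0.074,0,0,0,0.04]
    - [-0.075,0.003,0.11,0.5,0.5,0,0.04]
    - [-0.1026,0.0049,0.1483,0.7,1.2,0,0.04]
    - [-0.1026,0.0049,0.1483,0.7,1.2,0.1,0.04]

```text
time_s: 2.85
tcp_pos: [0.6158, -0.1295, 0.0972]
eef_rot: [-1.116, -2.4, -0.298]
contact_force: [-0.2, -0.2, -0.9]
width: 0.0399
grasp_force: 0.0
```

```bash
python3 - <<'E'
from h import *
s,p0,R0=now()
for z in(.04,.03,.026):
  p,R=pose([.5596,-.0632],130,.06,z);print(s["time_s"],p0,row(p,R,p0,R0),np.round(s["joint_pos"],2),s["contact_force"])
E
```

```text
2.85 [ 0.61581595 -0.12949744  0.09721939] [-0.022, -0.0003, 0.0534, -0.2, -0.2, 0.1] [-0.32  0.74  0.65  1.94  0.27  0.49] [-0.17890384 -0.16395883 -0.94985795]
2.85 [ 0.61581595 -0.12949744  0.09721939] [-0.027, -0.0003, 0.0621, -0.2, -0.2, 0.1] [-0.32  0.74  0.65  1.94  0.27  0.49] [-0.17890384 -0.16395883 -0.94985795]
2.85 [ 0.61581595 -0.12949744  0.09721939] [-0.029, -0.0002, 0.0655, -0.2, -0.2, 0.1] [-0.32  0.74  0.65  1.94  0.27  0.49] [-0.17890384 -0.16395883 -0.94985795]
```

Emit:
carry_out:
  rows:
    - [-0.012,0,0.028,0,0,0,0.04]
    - [-0.022,0,0.0534,0,0,0,0.04]
    - [-0.025,0,0.058,0,0,0,0.04]
    - [-0.027,0,0.0621,0,0,0,0.04]
    - [-0.028,0,0.0638,0,0,0,0.04]
    - [-0.029,0,0.0655,0,0,0,0.04]
    - [-0.029,0,0.0655,0,0,0,0.04]

```text
time_s: 3.55
tcp_pos: [0.6131, -0.1256, 0.031]
eef_rot: [-1.12, -2.406, -0.301]
contact_force: [0.6, 0.3, 0.0]
width: 0.0399
grasp_force: 0.0
```

```bash
python3 - <<'E'
from h import *
s,p0,R0=now()
print(s["time_s"],p0,s["contact_force"],Rn.from_matrix(pose([0,0],130,0,0)[1].T@R0).as_rotvec(degrees=True).round(1))
im,d=vision.get_image("scene"); W=cloud("scene",d)
c=im[130:240,270:410,::-1]; cv2.imwrite("pics/s2.png",cv2.resize(c,None,fx=5,fy=5,interpolation=cv2.INTER_CUBIC))
imt,dt=vision.get_image("top");Wt=cloud("top",dt)
dark=(imt.max(-1)<60)&(Wt[...,2]>.012)&(Wt[...,2]<.035)&(abs(Wt[...,0]-.56)<.04)&(abs(Wt[...,1]+.06)<.035)
q=Wt[dark];print(dark.sum(),((q.min(0)+q.max(0))/2).round(4))
E
```

```text
3.55 [ 0.61313882 -0.12555899  0.03096771] [0.61425619 0.34729919 0.01528224] [-0.1 -0.2 -0.1]
201 [ 0.5597 -0.0644  0.0254]
```

View pics/s2.png

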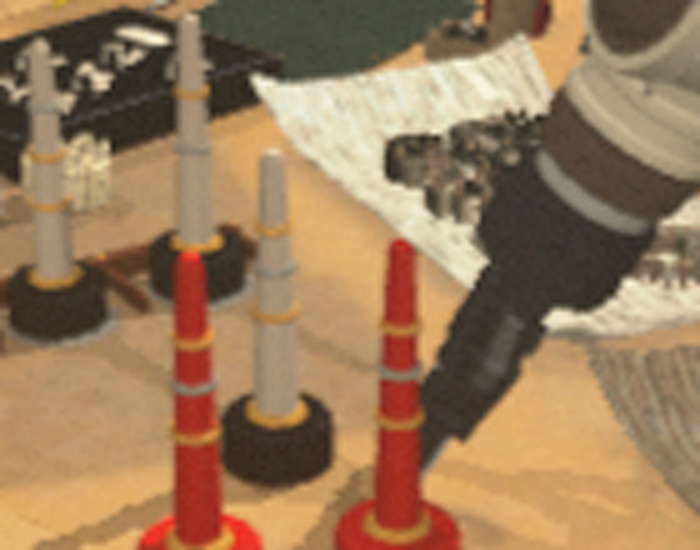

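The hand is behind the loose stand with the stem free of it. The tips are hidden behind the right-hand red stand, around crop (430,470). I'll feel for the table.

Emit:
carry_out:
  rows:
    - [0,0,0,0,0,0,0.04]
    - [-0.0005,0,0.0009,0,0,0,0.04]
    - [-0.001,0,0.0018,0,0,0,0.04]
    - [-0.0015,0,0.0026,0,0,0,0.04]
    - [-0.002,0,0.0035,0,0,0,0.04]
    - [-0.002,0,0.0035,0,0,0,0.04]

```text
time_s: 4.25
tcp_pos: [0.6127, -0.1254, 0.0258]
eef_rot: [-1.119, -2.405, -0.301]
contact_force: [-0.3, 0.1, -0.2]
width: 0.0401
grasp_force: 0.0
```

Emit:
carry_out:
  rows:
    - [-0.0005,0,0.0009,0,0,0,0.04]
    - [-0.001,0,0.0018,0,0,0,0.04]
    - [-0.0015,0,0.0026,0,0,0,0.04]
    - [-0.0015,0,0.0026,0,0,0,0.04]

```text
time_s: 4.65
tcp_pos: [0.6127, -0.1253, 0.0228]
eef_rot: [-1.119, -2.405, -0.301]
contact_force: [0.2, 0.4, 0.3]
width: 0.0399
grasp_force: 0.0
```

Emit:
carry_out:
  rows:
    - [-0.0005,0,0.0009,0,0,0,0.04]
    - [-0.001,0,0.0018,0,0,0,0.04]
    - [-0.0015,0,0.0026,0,0,0,0.04]
    - [-0.0015,0,0.0026,0,0,0,0.04]

```text
time_s: 5.05
tcp_pos: [0.6127, -0.1254, 0.0198]
eef_rot: [-1.119, -2.405, -0.301]
contact_force: [0.1, 0.3, 0.8]
width: 0.0401
grasp_force: 0.0
```

Emit:
carry_out:
  rows:
    - [-0.0005,0,0.0009,0,0,0,0.04]
    - [-0.001,0,0.0018,0,0,0,0.04]
    - [-0.0015,0,0.0026,0,0,0,0.04]
    - [-0.0015,0,0.0026,0,0,0,0.04]

```text
time_s: 5.45
tcp_pos: [0.6129, -0.1254, 0.0188]
eef_rot: [-1.12, -2.406, -0.302]
contact_force: [-2.2, -0.3, 10.8]
width: 0.04
grasp_force: 5.6
```

Table contact is at TCP z ≈ 0.019. I'll raise 4 mm and compute the push path.

Emit:
carry_out:
  rows:
    - [0.0015,0,-0.0025,0,0,0,0.04]
    - [0.003,0,-0.005,0,0,0,0.04]
    - [0.003,0,-0.005,0,0,0,0.04]

```text
time_s: 5.75
tcp_pos: [0.6129, -0.1254, 0.0231]
eef_rot: [-1.12, -2.406, -0.301]
contact_force: [0.2, -0.4, 0.3]
width: 0.0397
grasp_force: 0.0
```

```bash
cat > plan.py <<'E'
from h import *
import sys
# foot path: quadratic S->C->Wp then straight to G; heading = tangent
S=np.array([.5597,-.0638]);G=np.array([.467,.165]);ax=np.array([np.cos(np.radians(83)),np.sin(np.radians(83))])
Wp=G-.06*ax;C=G-.115*ax
t=np.linspace(0,1,400)[:,None];P=np.vstack([(1-t)**2*S+2*t*(1-t)*C+t*t*Wp,Wp+np.linspace(.001,.07,70)[:,None]*ax])
L=np.r_[0,np.cumsum(np.linalg.norm(np.diff(P,axis=0),axis=1))];D=np.gradient(P,axis=0)
H=np.degrees(np.unwrap(np.arctan2(D[:,1],D[:,0])))
def at(s): return np.array([np.interp(s,L,P[:,0]),np.interp(s,L,P[:,1])]),np.interp(s,L,H)
def rows(ss,back=.0224-.0017,z=.0225):
    s,p0,R0=now();print(s["time_s"],p0.round(4),np.round(s["contact_force"],1),"total",L[-1].round(3))
    for q in ss:
        if q<0: f,h=S,H[0]; p,R=pose(f,h,back-q,z)
        else: f,h=at(q); p,R=pose(f,h,back,z)
        print(q,round(float(h),1),row(p,R,p0,R0))
E
python3 - <<'E'
from plan import *
rows([-.02,-.01,-.005,0,.005])
E
```

```text
5.75 [ 0.6129 -0.1254  0.0231] [ 0.2 -0.4  0.3] total 0.271
-0.02 132.9 [0.0185, 0.0019, 0.0114, 1.5, 0.1, -2.4]
-0.01 132.9 [0.0271, 0.0014, 0.0163, 1.5, 0.1, -2.4]
-0.005 132.9 [0.0315, 0.0012, 0.0188, 1.5, 0.1, -2.4]
0 132.9 [0.0358, 0.0009, 0.0213, 1.5, 0.1, -2.4]
0.005 132.7 [0.0401, 0.0005, 0.0238, 1.4, 0.1, -2.2]
```

Emit:
carry_out:
  rows:
    - [0.009,0.001,0.0055,0.7,0,-1.2,0.04]
    - [0.0185,0.0019,0.0111,1.5,0,-2.4,0.04]
    - [0.0271,0.0014,0.016,1.5,0,-2.4,0.04]
    - [0.0315,0.0012,0.0185,1.5,0,-2.4,0.04]
    - [0.0345,0.001,0.0203,1.5,0,-2.4,0.04]
    - [0.0375,0.0008,0.022,1.5,0,-2.3,0.04]
    - [0.0405,0.0005,0.0238,1.4,0,-2.2,0.04]

```text
time_s: 6.45
tcp_pos: [0.5829, -0.0889, 0.0224]
eef_rot: [-1.064, -2.427, -0.283]
contact_force: [2.1, -1.6, -1.1]
width: 0.0399
grasp_force: 0.9
```

```bash
cat >> h.py <<'E'
def foot(c,r=.045):
    im,d=vision.get_image("top");W=cloud("top",d)
    m=(im.max(-1)<60)&(W[...,2]>.02)&(W[...,2]<.033)&(np.hypot(W[...,0]-c[0],W[...,1]-c[1])<r)
    q=W[m]; hi=(W[...,2]>.15)&(W[...,2]<.182)&(np.hypot(W[...,0]-c[0],W[...,1]-c[1])<.03)
    print("foot",m.sum(),((q.min(0)+q.max(0))/2).round(4),np.ptp(q,axis=0).round(3),"stem top",W[hi].mean(0).round(4)); return im
E
python3 - <<'E'
from plan import *
foot(at(.005)[0]); rows([.01,.015,.02,.025,.03,.035,.04,.045])
E
```

```text
foot 200 [ 0.5611 -0.0592  0.0266] [0.074 0.057 0.013] stem top [ 0.5511 -0.06    0.1697]
6.5 [ 0.5826 -0.0887  0.0225] [ 1.6  0.1 -0.2] total 0.271
0.01 132.4 [0.0035, -0.0001, 0.002, -0.1, 0.1, 0.2]
0.015 132.2 [0.0079, -0.0003, 0.0045, -0.3, 0.1, 0.4]
0.02 131.9 [0.0122, -0.0004, 0.007, -0.4, 0.1, 0.7]
0.025 131.6 [0.0166, -0.0005, 0.0095, -0.6, 0.1, 0.9]
0.03 131.3 [0.0209, -0.0006, 0.012, -0.7, 0.1, 1.2]
0.035 131.0 [0.0252, -0.0007, 0.0145, -0.9, 0.1, 1.4]
0.04 130.6 [0.0296, -0.0008, 0.017, -1.0, 0.1, 1.7]
0.045 130.3 [0.0339, -0.0008, 0.0195, -1.2, 0.1, 2.0]
```

Contact is made at about 2.6 N. Pushing on at 50 mm/s.

Emit:
carry_out:
  rows:
    - [0.0035,0,0.002,0,0,0.2,0.04]
    - [0.008,-0.0003,0.0046,-0.3,0,0.4,0.04]
    - [0.0122,-0.0004,0.007,-0.4,0,0.7,0.04]
    - [0.0166,-0.0005,0.0095,-0.6,0,0.9,0.04]
    - [0.0209,-0.0006,0.012,-0.7,0,1.2,0.04]
    - [0.0252,-0.0007,0.0145,-0.9,0,1.4,0.04]
    - [0.0296,-0.0008,0.017,-1.0,0,1.7,0.04]
    - [0.0339,-0.0008,0.0195,-1.2,0,2.0,0.04]

```text
time_s: 7.3
tcp_pos: [0.5554, -0.0605, 0.0224]
eef_rot: [-1.114, -2.407, -0.298]
contact_force: [1.5, -0.4, -0.5]
width: 0.04
grasp_force: 0.9
```

```bash
python3 - <<'E'
from plan import *
print(at(.045));foot(at(.045)[0]); rows(np.arange(.05,.087,.005).round(3))
E
```

```text
(array([ 0.52976931, -0.03020251]), np.float64(130.28220730328388))
foot 203 [ 0.5345 -0.0401  0.0266] [0.074 0.068 0.013] stem top [ 0.5249 -0.0331  0.1689]
7.35 [ 0.555  -0.06    0.0225] [ 1.1 -0.2  0.2] total 0.271
0.05 129.9 [0.0038, -0.0002, 0.0022, -0.2, 0.1, 0.3]
0.055 129.5 [0.0081, -0.0004, 0.0047, -0.4, 0.1, 0.7]
0.06 129.1 [0.0124, -0.0006, 0.0072, -0.6, 0.1, 1.0]
0.065 128.7 [0.0168, -0.0008, 0.0097, -0.8, 0.1, 1.4]
0.07 128.3 [0.0211, -0.001, 0.0122, -1.0, 0.1, 1.8]
0.075 127.8 [0.0255, -0.0011, 0.0147, -1.3, 0.1, 2.2]
0.08 127.3 [0.0298, -0.0012, 0.0172, -1.5, 0.1, 2.6]
0.085 126.8 [0.0341, -0.0013, 0.0197, -1.8, 0.1, 3.1]
```

Emit:
carry_out:
  rows:
    - [0.0038,-0.0002,0.0022,-0.2,0,0.3,0.04]
    - [0.0081,-0.0004,0.0047,-0.4,0,0.7,0.04]
    - [0.0124,-0.0006,0.0072,-0.6,0,1.0,0.04]
    - [0.0168,-0.0008,0.0097,-0.8,0,1.4,0.04]
    - [0.0211,-0.001,0.0122,-1.0,0,1.8,0.04]
    - [0.0255,-0.0011,0.0147,-1.3,0,2.2,0.04]
    - [0.0298,-0.0012,0.0172,-1.5,0,2.6,0.04]
    - [0.0341,-0.0013,0.0197,-1.8,0,3.1,0.04]

```text
time_s: 8.15
tcp_pos: [0.529, -0.0313, 0.0223]
eef_rot: [-1.192, -2.375, -0.319]
contact_force: [1.5, -1.9, 0.1]
width: 0.0402
grasp_force: 1.1
```

```bash
python3 - <<'E'
from plan import *
print(at(.085));foot(at(.085)[0]); rows(np.arange(.09,.127,.005).round(3))
E
```

```text
(array([0.50479458, 0.00103466]), np.float64(126.75493812596507))
foot 201 [ 0.5099 -0.0032  0.0268] [0.075 0.054 0.012] stem top [ 0.5007 -0.0029  0.1683]
8.2 [ 0.5285 -0.0308  0.0224] [1.6 0.2 0.1] total 0.271
0.09 126.2 [0.0044, -0.0003, 0.0024, -0.2, 0.1, 0.4]
0.095 125.6 [0.0087, -0.0007, 0.0049, -0.5, 0.1, 1.0]
0.1 125.0 [0.0131, -0.001, 0.0074, -0.9, 0.1, 1.5]
0.105 124.3 [0.0174, -0.0013, 0.0099, -1.2, 0.1, 2.1]
0.11 123.5 [0.0218, -0.0015, 0.0124, -1.6, 0.1, 2.7]
0.115 122.7 [0.0261, -0.0018, 0.015, -2.0, 0.1, 3.4]
0.12 121.9 [0.0305, -0.002, 0.0175, -2.4, 0.1, 4.2]
0.125 121.0 [0.0349, -0.0022, 0.02, -2.8, 0.1, 5.0]
```

Emit:
carry_out:
  rows:
    - [0.0044,-0.0003,0.0025,-0.2,0,0.4,0.04]
    - [0.0087,-0.0007,0.005,-0.5,0,1.0,0.04]
    - [0.0131,-0.001,0.0075,-0.9,0,1.5,0.04]
    - [0.0174,-0.0013,0.01,-1.2,0,2.1,0.04]
    - [0.0218,-0.0015,0.0125,-1.6,0,2.7,0.04]
    - [0.0261,-0.0018,0.015,-2.0,0,3.4,0.04]
    - [0.0305,-0.002,0.0175,-2.4,0,4.2,0.04]
    - [0.0349,-0.0022,0.02,-2.8,0,5.0,0.04]

```text
time_s: 9.0
tcp_pos: [0.5031, -0.0004, 0.0224]
eef_rot: [-1.314, -2.319, -0.35]
contact_force: [1.8, -2.0, -0.5]
width: 0.0399
grasp_force: 1.1
```

```bash
python3 - <<'E'
from plan import *
print(at(.125));foot(at(.125)[0]); rows(np.arange(.13,.167,.005).round(3))
E
```

```text
(array([0.48235845, 0.03412961]), np.float64(120.96924253458653))
foot 201 [0.4865 0.0294 0.0263] [0.07  0.053 0.013] stem top [0.4778 0.0294 0.1693]
9.05 [5.027e-01 1.000e-04 2.240e-02] [ 1.2  0.8 -1.2] total 0.271
0.13 120.0 [0.0043, -0.0005, 0.0024, -0.5, 0.1, 0.8]
0.135 118.9 [0.0087, -0.0012, 0.0049, -1.1, 0.1, 1.7]
0.14 117.7 [0.013, -0.0018, 0.0074, -1.7, 0.1, 2.8]
0.145 116.3 [0.0174, -0.0023, 0.01, -2.3, 0.1, 3.9]
0.15 114.9 [0.0218, -0.0029, 0.0125, -3.1, 0.1, 5.2]
0.155 113.3 [0.0262, -0.0034, 0.015, -3.9, 0.1, 6.6]
0.16 111.4 [0.0307, -0.0039, 0.0176, -4.8, 0.1, 8.2]
0.165 109.4 [0.0351, -0.0044, 0.0202, -5.8, 0.1, 9.9]
```

Emit:
carry_out:
  rows:
    - [0.0043,-0.0005,0.0024,-0.5,0,0.8,0.04]
    - [0.0087,-0.0012,0.0049,-1.1,0,1.7,0.04]
    - [0.013,-0.0018,0.0074,-1.7,0,2.8,0.04]
    - [0.0174,-0.0023,0.01,-2.3,0,3.9,0.04]
    - [0.0218,-0.0029,0.0125,-3.1,0,5.2,0.04]
    - [0.0262,-0.0034,0.015,-3.9,0,6.6,0.04]
    - [0.0307,-0.0039,0.0176,-4.8,0,8.2,0.04]
    - [0.0351,-0.0044,0.0202,-5.8,0,9.9,0.04]

```text
time_s: 9.85
tcp_pos: [0.4785, 0.032, 0.0223]
eef_rot: [-1.552, -2.192, -0.415]
contact_force: [0.8, -1.2, 0.3]
width: 0.0399
grasp_force: 1.2
```

```bash
python3 - <<'E'
from plan import *
print(at(.165));im=foot(at(.165)[0]); rows(np.arange(.169,.198,.004).round(3))
cv2.imwrite("pics/t5.png",cv2.resize(im[140:280,200:400,::-1],None,fx=4,fy=4,interpolation=cv2.INTER_CUBIC))
E
```

```text
(array([0.46487394, 0.07003192]), np.float64(109.39617659800696))
foot 199 [0.4679 0.0654 0.026 ] [0.068 0.057 0.012] stem top [0.4602 0.0648 0.1689]
9.9 [0.4779 0.0325 0.0224] [ 2.7 -0.1 -0.9] total 0.271
0.169 107.6 [0.0035, -0.001, 0.002, -0.8, 0.1, 1.5]
0.173 105.5 [0.0071, -0.0022, 0.004, -1.9, 0.1, 3.3]
0.177 103.3 [0.0106, -0.0034, 0.0061, -3.0, 0.1, 5.2]
0.181 100.8 [0.0142, -0.0047, 0.0081, -4.2, 0.1, 7.4]
0.185 98.0 [0.018, -0.0059, 0.0103, -5.6, 0.1, 9.8]
0.189 94.9 [0.0218, -0.0071, 0.0125, -7.2, 0.1, 12.5]
0.193 91.3 [0.0257, -0.0083, 0.0147, -8.9, 0.1, 15.6]
0.197 87.4 [0.0297, -0.0095, 0.0171, -10.9, 0.1, 18.9]
```

View pics/t5.png

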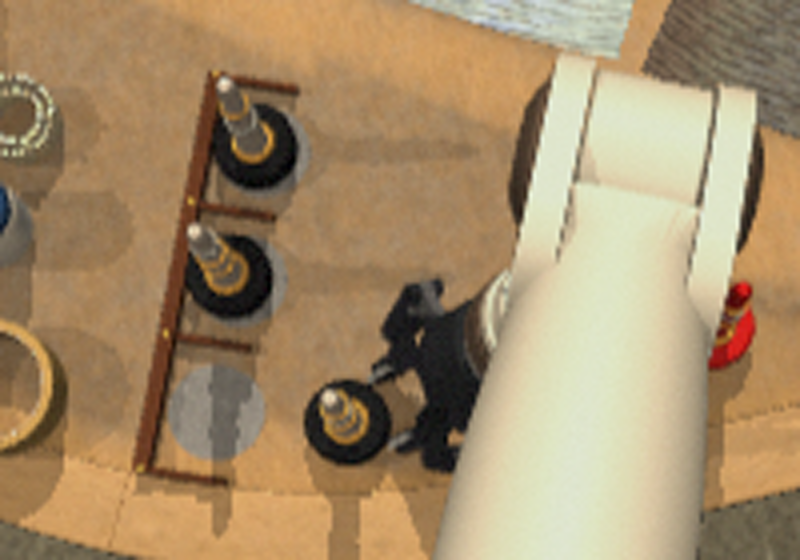

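The picture shows the foot upright between the two fingertips at crop (348,423). It is just in front of the empty bay, whose felt is at (215,410), and the stem is clear of the hand. Continuing with the turn.

Emit:
carry_out:
  rows:
    - [0.0035,-0.001,0.002,-0.8,0,1.5,0.04]
    - [0.0071,-0.0022,0.004,-1.9,0,3.3,0.04]
    - [0.0106,-0.0034,0.0061,-3.0,0,5.2,0.04]
    - [0.0142,-0.0047,0.0081,-4.2,0,7.4,0.04]
    - [0.018,-0.0059,0.0103,-5.6,0,9.8,0.04]
    - [0.0218,-0.0071,0.0125,-7.2,0,12.5,0.04]
    - [0.0257,-0.0083,0.0147,-8.9,0,15.6,0.04]
    - [0.0297,-0.0095,0.0171,-10.9,0,18.9,0.04]

```text
time_s: 10.7
tcp_pos: [0.4581, 0.061, 0.0223]
eef_rot: [-1.972, -1.891, -0.528]
contact_force: [-0.4, -2.7, 1.0]
width: 0.0403
grasp_force: 1.3
```

```bash
python3 - <<'E'
from plan import *
print(at(.197));im=foot(at(.197)[0]); rows([.2]+np.arange(.205,.237,.005).round(3).tolist())
cv2.imwrite("pics/t6.png",cv2.resize(im[140:280,200:360,::-1],None,fx=4,fy=4,interpolation=cv2.INTER_CUBIC))
E
```

```text
(array([0.45934862, 0.10135577]), np.float64(87.4424060735858))
foot 200 [0.4558 0.0943 0.0266] [0.057 0.061 0.013] stem top [0.4542 0.0961 0.1686]
10.75 [0.4574 0.0615 0.0223] [ 3.9 -0.9  0.4] total 0.271
0.2 84.2 [0.003, -0.0019, 0.0014, -1.5, 0.0, 2.7]
0.205 83.0 [0.0073, -0.0024, 0.004, -2.2, 0.0, 3.8]
0.21 83.0 [0.0117, -0.002, 0.0064, -2.2, 0.0, 3.8]
0.215 83.0 [0.016, -0.0017, 0.0089, -2.2, 0.0, 3.8]
0.22 83.0 [0.0203, -0.0013, 0.0114, -2.2, 0.0, 3.8]
0.225 83.0 [0.0246, -0.0009, 0.0139, -2.2, 0.0, 3.8]
0.23 83.0 [0.0289, -0.0005, 0.0164, -2.2, 0.0, 3.8]
0.235 83.0 [0.0333, -0.0001, 0.0189, -2.2, 0.0, 3.8]
```

View pics/t6.png

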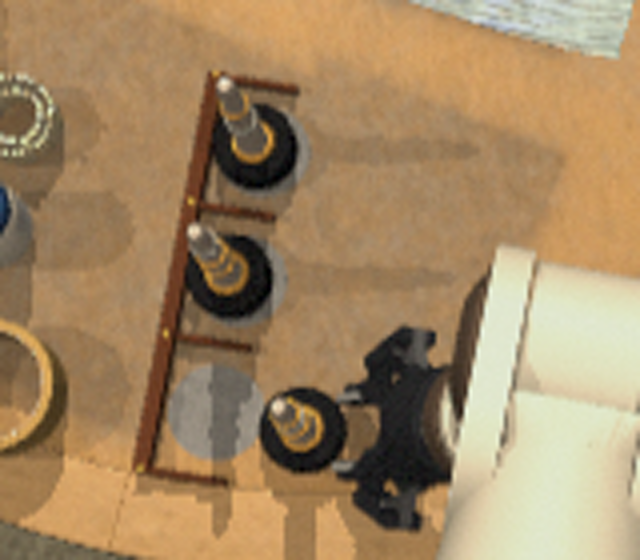

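The foot is at crop (302,429), upright and on the bay axis, with its front edge just at the felt (215,411).

Emit:
carry_out:
  rows:
    - [0.003,-0.0019,0.0015,-1.5,0,2.7,0.04]
    - [0.0073,-0.0024,0.004,-2.2,0,3.8,0.04]
    - [0.0117,-0.002,0.0065,-2.2,0,3.8,0.04]
    - [0.016,-0.0016,0.009,-2.2,0,3.8,0.04]
    - [0.0203,-0.0011,0.0115,-2.2,0,3.8,0.04]
    - [0.0246,-0.0006,0.014,-2.2,0,3.8,0.04]
    - [0.0289,-0.0001,0.0165,-2.2,0,3.8,0.04]
    - [0.0333,0.0004,0.019,-2.2,0,3.8,0.04]

```text
time_s: 11.55
tcp_pos: [0.4604, 0.0996, 0.0224]
eef_rot: [-2.049, -1.824, -0.549]
contact_force: [-0.3, -1.7, -1.0]
width: 0.04
grasp_force: 1.2
```

```bash
python3 - <<'E'
from plan import *
print(at(.235));im=foot(at(.235)[0]); rows([.24,.245,.25,.254,.258,.262])
E
```

```text
(array([0.46381841, 0.13908807]), np.float64(83.00000000000074))
foot 199 [0.4599 0.1345 0.0264] [0.056 0.058 0.013] stem top [0.4596 0.134  0.1681]
11.6 [0.4604 0.1001 0.0225] [-0.  -0.1 -1. ] total 0.271
0.24 83.0 [0.0038, -0.0014, 0.0022, -0.1, 0.0, 0.4]
0.245 83.0 [0.0082, -0.0013, 0.0047, -0.1, 0.0, 0.4]
0.25 83.0 [0.0125, -0.0013, 0.0072, -0.1, 0.0, 0.4]
0.254 83.0 [0.016, -0.0013, 0.0092, -0.1, 0.0, 0.4]
0.258 83.0 [0.0194, -0.0013, 0.0112, -0.1, 0.0, 0.4]
0.262 83.0 [0.0229, -0.0012, 0.0132, -0.1, 0.0, 0.4]
```

Emit:
carry_out:
  rows:
    - [0.0035,0.0003,0.002,0,0,0,0.04]
    - [0.007,0.0006,0.004,0,0,0,0.04]
    - [0.0105,0.001,0.006,0,0,0,0.04]
    - [0.014,0.0013,0.008,0,0,0,0.04]
    - [0.0165,0.0015,0.0095,0,0,0,0.04]
    - [0.018,0.0015,0.0104,0,0,0,0.04]

```text
time_s: 12.2
tcp_pos: [0.4642, 0.1199, 0.0224]
eef_rot: [-2.049, -1.824, -0.549]
contact_force: [-0.7, -1.2, -1.1]
width: 0.0392
grasp_force: 1.1
```

```bash
python3 - <<'E'
from plan import *
s,p,R=now();print(p,s["contact_force"]);foot([.4645,.155])
E
```

```text
[0.46423818 0.11986507 0.02244233] [-0.67136316 -1.22815563 -1.12955435]
foot 202 [0.4622 0.1486 0.0269] [0.061 0.069 0.011] stem top [0.4629 0.1538 0.168 ]
```

Emit:
carry_out:
  rows:
    - [0.0017,0.0002,0.001,0,0,0,0.04]
    - [0.0035,0.0004,0.002,0,0,0,0.04]
    - [0.0052,0.0006,0.003,0,0,0,0.04]
    - [0.0065,0.0006,0.0038,0,0,0,0.04]
    - [0.0074,0.0006,0.0043,0,0,0,0.04]

```text
time_s: 12.75
tcp_pos: [0.4658, 0.1281, 0.0224]
eef_rot: [-2.049, -1.824, -0.549]
contact_force: [-0.5, -2.9, -0.4]
width: 0.0403
grasp_force: 1.2
```

Emit:
carry_out:
  rows:
    - [0.0009,0,0.0005,0,0,0,0.04]
    - [0.0017,0,0.001,0,0,0,0.04]
    - [0.0026,0,0.0015,0,0,0,0.04]
    - [0.0026,0,0.0015,0,0,0,0.04]

```text
time_s: 13.15
tcp_pos: [0.4662, 0.1311, 0.0224]
eef_rot: [-2.049, -1.824, -0.549]
contact_force: [-0.5, -2.2, -1.2]
width: 0.0401
grasp_force: 0.9
```

Emit:
carry_out:
  rows:
    - [0.0007,0,0.0004,0,0,0,0.04]
    - [0.0013,0,0.0007,0,0,0,0.04]
    - [0.0017,0,0.001,0,0,0,0.04]
    - [0.0017,0,0.001,0,0,0,0.04]

```text
time_s: 13.55
tcp_pos: [0.4664, 0.1321, 0.0223]
eef_rot: [-2.051, -1.825, -0.548]
contact_force: [-2.2, -9.7, 3.7]
width: 0.0399
grasp_force: 4.7
```

The force rose to 10 N, so the foot is against the rail. Backing straight off, then up.

Emit:
carry_out:
  rows:
    - [-0.002,0,-0.0011,0,0,0,0.04]
    - [-0.005,0,-0.0029,0,0,0,0.04]
    - [-0.01,0,-0.0058,0,0,0,0.04]
    - [-0.018,0,-0.0104,0,0,0,0.04]
    - [-0.028,0,-0.0162,0,0,0,0.04]
    - [-0.04,0,-0.0231,0,0,0,0.04]
    - [-0.05,0,-0.0289,0,0,0,0.04]
    - [-0.05,0,-0.0289,0,0,0,0.04]

```text
time_s: 14.35
tcp_pos: [0.4597, 0.0742, 0.0224]
eef_rot: [-2.051, -1.822, -0.549]
contact_force: [-0.9, 0.4, 0.6]
width: 0.0398
grasp_force: 0.0
```

Emit:
carry_out:
  rows:
    - [0.01,0,-0.0173,0,0,0,0.04]
    - [0.025,0,-0.0433,0,0,0,0.04]
    - [0.045,0,-0.078,0,0,0,0.04]
    - [0.065,0,-0.1126,0,0,0,0.04]
    - [0.085,0,-0.1472,0,0,0,0.04]
    - [0.105,0,-0.1819,0,0,0,0.04]
    - [0.105,0,-0.1819,0,0,0,0.04]

```text
time_s: 15.05
tcp_pos: [0.4609, 0.0759, 0.2381]
eef_rot: [-2.05, -1.829, -0.558]
contact_force: [0.1, -1.1, -0.6]
width: 0.0399
grasp_force: 0.0
```

```bash
python3 - <<'E'
from plan import *
s,p,R=now();print(s["time_s"],p,np.round(s["contact_force"],1));im=foot([.467,.165],.04);foot([.5614,.1543],.04);foot([.6573,.1427],.04)
cv2.imwrite("pics/t7.png",cv2.resize(im[140:280,170:400,::-1],None,fx=3.4,fy=3.4,interpolation=cv2.INTER_CUBIC))
im2,_=vision.get_image("scene");cv2.imwrite("pics/s7.png",cv2.resize(im2[90:270,200:420,::-1],None,fx=3,fy=3,interpolation=cv2.INTER_CUBIC))
E
```

```text
15.05 [0.46090874 0.07593415 0.23808305] [ 0.1 -1.1 -0.6]
foot 197 [0.4647 0.1663 0.0264] [0.056 0.056 0.013] stem top [0.4649 0.1654 0.1668]
foot 194 [0.5619 0.1543 0.0267] [0.055 0.059 0.012] stem top [0.5614 0.1523 0.1671]
foot 189 [0.6571 0.1408 0.0263] [0.058 0.058 0.012] stem top [0.6559 0.1398 0.1674]
```

View pics/t7.png

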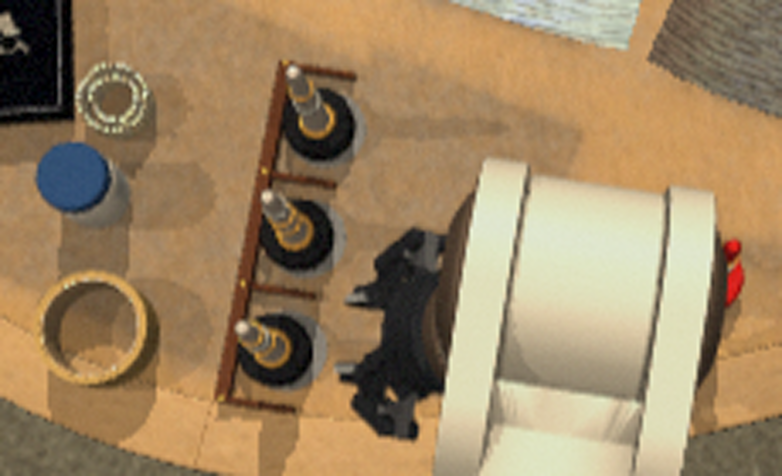

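View pics/s7.png

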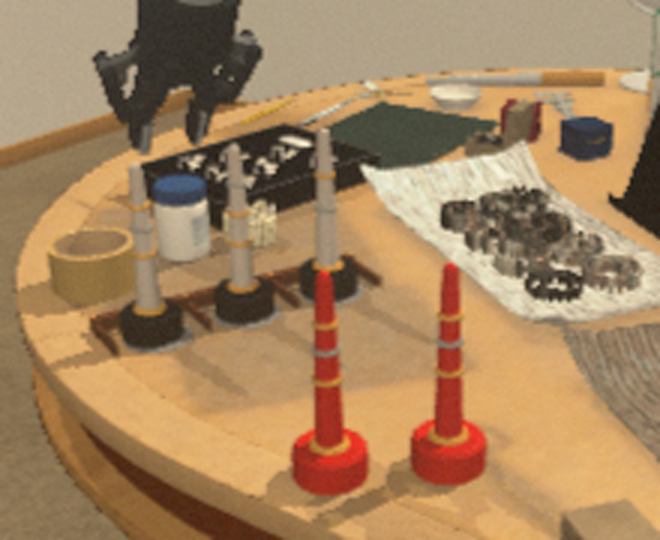

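The top crop shows all three stands upright against the rail, with the pushed one at (273,348) lying in line with its neighbours. It measures (0.465, 0.166) against the expected (0.4655, 0.1659). The scene crop confirms this: the hand is up and clear, and the reds and the other things have not moved.

```bash
python3 -c "
from rig import arm
print(arm.finish_job())"
```

```text
the job is handed in; nothing more can be done
None
```

The loose stand now stands upright in the empty bay with its foot against the back rail; the neighbours and other things in view are unmoved, the hand is clear, and I handed the job in at about 15 s on the robot's clock.

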